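# Close the spice carousel's gate, bring the red-banded jar to the front and hold it

## Task

Lay the loose gate bar across the two forked posts of the spice carousel, down in both forks and let go, so that no jar can slide out through the gap when it turns. Then take the carousel's wooden handle and turn it slowly until the jar with the red band on its cap stands at the middle of the front edge of the square base board (the edge nearest you), with every jar still standing in its cup and the things around left alone. Finish holding: keep the handle firmly gripped and still, so that the carousel cannot turn away while I lift that jar out.

Things in the scene. Friction and masses are not known exactly. Their poses are not given: they have to be found in the camera images.
- base_board: Square light-wood base board of the carousel, 260 x 260 mm, 12 mm thick with its feet, fixed to the worktop; its corners show beneath the round deck. Origin on the worktop under its centre, which is the carousel's axis; its -x axis points out over the middle of its front edge (the edge nearest the robot), z up. The board stands turned by up to 0.3 rad.
- turntable (a joint): Turn of the carousel on its base about the upright axis through the base board's centre, rad: 0 at the start however the carousel stands, growing counter-clockwise seen from above. Free either way (stops only at +-7 rad) with slight friction (0.05 N m); it stays where it is left.
- deck_top (a point): Centre of the top of the carousel's round light-wood deck (272 mm across), 27 mm above the worktop; turns with it. On it are five white cups (51 mm across, 9 mm high) on a circle of radius 70 mm, 72 degrees apart, a jar in each, and a five-sided steel rail, 94 to 106 mm above the worktop, sides 101 mm from the axis, one outside each jar. The side at this point's -x is missing: the gate.
- handle_grip (a point): Centre of the carousel's brown wooden handle, on the carousel's axis, 180 mm above the worktop: an upright paddle 14 mm thick (along this point's x), 60 mm long (along its y), 28 mm high, on a round steel stem 14 mm across. It turns with the deck. The point's -x axis points to the middle of the gate.
- handle: The handle again, as the part that is gripped; its origin lies on the carousel's axis at worktop height, axes as those of handle_grip.
- gate_seat (a point): Where the middle of the seated gate bar belongs: half-way between the two forked posts, 100 mm above the worktop, 101 mm from the carousel's axis; turns with the deck; at the start within 0.35 rad of the front. y runs from fork to fork, -x outwards, z up. Forks 73 mm either side along y, 12 mm thick; slots open upwards, 12 mm wide, floor 94 mm above the worktop, flared lips up to 118 mm.
- gate_bar_grip (a point): Centre of the brown wooden grip of the loose gate bar, where it is to be grasped: 13 mm thick (along x), 54 mm long (along y), 20 mm high, on two thin steel uprights above the bar. The bar (about 0.13 kg) stands upright on its two shoulder plates on the worktop; this point is 70 mm above their underside.
- gate_bar_mid (a point): Middle of the gate bar's flat steel bar, 60 mm below the grip's centre, 10 mm above the underside. The bar runs along y: 167 mm long, 8 mm thick (x), 12 mm high (z), the same either way round. Two shoulder plates (24 mm along x, 4 mm thick, outer faces 64.5 mm either side of the middle) go just inside the forks; the bar's ends lie in the slots.
- jar_marked_mid (a point): Centre of the jar to be brought to the front: a glass spice jar with a black cap that wears a red band and a red dot on top; 41 mm across, 105 mm high, this point 52 mm above its foot. It stands loose in one of the four cups that are not behind the gate.
- jar_gate_mid (a point): Centre of the black-capped spice jar in the cup behind the gate: 41 mm across, 105 mm high, this point 52 mm above its foot; loose in its cup, must stay standing in it.
- jar_a_mid (a point): Centre of another black-capped spice jar on the deck, without red: 41 mm across, 105 mm high, this point 52 mm above its foot; loose in its cup, must stay standing in it.
- jar_b_mid (a point): Centre of another black-capped spice jar on the deck, without red: 41 mm across, 105 mm high, this point 52 mm above its foot; loose in its cup, must stay standing in it.
- jar_c_mid (a point): Centre of another black-capped spice jar on the deck, without red: 41 mm across, 105 mm high, this point 52 mm above its foot; loose in its cup, must stay standing in it.
- mug: Bystander: two-coloured black and cream mug, about 86 x 117 x 99 mm, origin under it on the worktop.
- glass: Bystander: clear drinking glass 81 mm across, 93 mm high, origin under it on the worktop.
- tea_spoon: Bystander: steel teaspoon 132 mm long lying flat near the front edge of the worktop, origin under its middle.
Things that resemble listed ones, but are neither listed nor needed, are in the scene too. What is shaped like the part that bears jar_marked_mid but orange or turquoise is not meant.

How it is judged:
By the outcome, as a careful person would: the job done as asked, in the order asked, and still so for the second after the job is handed in, while the arm keeps its last pose, push and grip.
It also fails if it takes over 67 s, if anything falls off the work surface, if the arm or the gripper's body presses on something with over 40 N, if the wrist force passes 120 N, or if a joint passes its speed limit or range.

## Robot

A 6-joint arm with a two-finger parallel gripper is mounted at the origin on a cart in front of the work surface, level with it; the furniture and walls round the work are solid. World frame = base frame: x ahead of the robot, y to its left, z up, the work surface at z = 0. Lengths are in mm, angles in rad, forces in N, time in s.
With the tool pointing down it reaches from about 275 to 1000 mm from the base axis. Payload 8.4 kg.
Tool frame: the origin (TCP) lies at the very end of the fingers, on their centre line; the grasp point (between the pads) lies 19 mm behind it; z points along the fingers, y is the direction in which the jaws open and shut (so a half turn about z gives the same grasp; the last joint's range is limited). The gripper opens to 85 mm and grips with 20 to 120 N. Pads are 22 mm wide; open, the fingers measure 114 mm over their backs; the gripper's body (76 mm by 85 mm) begins 54 mm behind the grasp point. The pads swing forward as they close: fully open they stand 13 mm farther back than shut.
Start: joints at [1.29, 0.353, 1.633, -0, 1.155, -0.002], TCP at [172, 600.869, 231.281] pointing down, gripper open.
Joint ranges: [-2.63, 2.63], [-0.92, 2.1], [0.06, 2.66], [-1.3, 4.44], [0, 2.69], [-3.02, 3.02]. Speed limits (rad/s): [2.22, 2.22, 2.79, 3.14, 3.14, 3.14].

## Interface

Orientations are given as [roll, pitch, yaw] about the fixed x, y, z axes, in that order (R = Rz(yaw) Ry(pitch) Rx(roll)).
In Python, from rig import sense, grab_frame, get_calibration, sign_off, boxes_of, trace gives the robot as it stands.
- The arm moves only by the tool servo_tool, never from a script. Its argument "rows" is a list of rows, each a list of 3 entries, a list of its own where there are three numbers: the finger opening in mm, from 0 to 85.4, then the shift along the tool's x, y, z in mm, then the turn, a rotation vector about the tool's x, y, z in degrees. A call has 1 to 8 rows; each row shifts and turns the commanded pose from where the row before left it, along the tool's axes as they then stand; what a row does not reach is not made up. A row lasts 1/8 s, in which the tool goes at most 62.5 mm and 10.7 degrees, less where a joint would pass 70% of its speed; a pose out of reach is approached as far as the arm can. A call is refused whole if a number of a shift passes 62.5 or a number of a turn 10.7, either way. A call with a gripper value outside its range is refused whole. The fingers move at their own pace and stop on an object; "force" is the grip in N (left out, the last holds). Time passes only in rows, so rows that do not move let the fingers close. It gives the time, the measured TCP pose, the force and the opening at its end, in the units of the state.
- sense(): the state, without advancing time (a new reading comes with each control period).
- grab_frame(name): name is "scene" or "top" or "wrist"; returns the picture (384x512x3 uint8, blue, green, red); there is no depth.
- get_calibration(name): a dict with "intrinsics" (3x3 intrinsics, pixels), "k1" (the pictures are not rectified: a ray, as slopes to the right and down, at radius r is drawn at 1 + k1 r^2 times it, then the intrinsics apply), "world_to_cam" (4x4, takes a point from world to camera coordinates). Camera axes: x right, y down, z forward; pixel columns grow to the right and rows downward; lengths in mm; the calibration is good to about 2 mm. A picture is of the moment at which its call begins: read the wrist's pose just before it. get_calibration takes no time and is no camera call; for the wrist camera it gives the pose at the moment of the call.
- sign_off(): hands the job in, once; it reports no verdict.
Trained networks look in the newest picture that a camera, given by its name, has taken for a name from the list of things; names that differ only in an ending like _2 or _b are one class to them, and where a whole thing is asked for, a point or a joint stands for the part that bears it (a point fixed in the world has none). Each returns a list of dicts, best first, with "conf" (0 to 1); they miss things now and then, are a little off and sometimes report something else, mostly with a low value. They report only what shows in the picture. A call takes as long as a camera call. They do not tell look-alikes from the thing itself.
- boxes_of(camera, thing): "centre" ([x, y, z] in mm, in the coordinates of the camera as it stood for that picture, good to about 4 mm: the middle of the surface that is visible of it).
- trace(camera, thing): "mask" (384x512 bool, what is visible of it).
The state is a dict: "clock": time; "qpos": joint angles; "qvel": joint speeds; "joint_efforts": joint torques, N m; "eef_pos": TCP position; "tcp_rot": TCP orientation; "contact_force": force on the tool from outside, world axes, zero at the start; "wrist_torque": the same for the moment, N m; "opening": opening from 0.0 (shut) to 1.0 (fully open).
Only numpy, scipy, OpenCV 4.12 (cv2) and the standard library are available. Lean on these libraries where they do the work, as an engineer would, in place of code of your own. Each camera call takes 0.05 s, during which the arm holds its last target. There are 200 camera calls.

## Working session

There is one attempt and no reset: what is moved stays moved. The work goes in short steps, Python scripts to look and compute and a tool call to move; the robot and the scene stay as the last step left them, time stands still between calls to the robot, and variables do not carry over. Pictures are saved under pics/ and viewed, about 8 in all and at most 12, crops included, and the job is handed in when it is done.

Besides the shell and the picture viewer there is one more tool, called after "Emit:" as name(argument=value, ...) on one line, values as JSON. servo_tool: Moves the arm, as the interface text tells. Its arguments: {"type":"object","properties":{"rows":{"type":"array","items":{"type":"array"}},"force":{"type":"number"}},"required":["rows"]}

```bash
mkdir -p pics; ls; cat > h.py <<'E'
import numpy as np, cv2
from rig import *
from scipy.spatial.transform import Rotation as R
def world(cam,p):
    T=np.linalg.inv(np.array(get_calibration(cam)["world_to_cam"])); return T[:3,:3]@np.array(p)+T[:3,3]
def proj(cam,P):
    c=get_calibration(cam);T=np.array(c["world_to_cam"]);q=T[:3,:3]@np.array(P,float)+T[:3,3]
    s=q[:2]/q[2];s=s*(1+c["k1"]*(s@s));K=np.array(c["intrinsics"]);return (K@[s[0],s[1],1])[:2]
def ray(cam,uv,z):
    c=get_calibration(cam);K=np.array(c["intrinsics"]);d=(np.linalg.inv(K)@[uv[0],uv[1],1])[:2];s=d.copy()
    for _ in range(20): s=d/(1+c["k1"]*(s@s))
    T=np.linalg.inv(np.array(c["world_to_cam"]));v=T[:3,:3]@[s[0],s[1],1];o=T[:3,3]
    return o+v*(z-o[2])/v[2]
E
python3 - <<'E'
from h import *
for c in("scene","top"):
    im=grab_frame(c);cv2.imwrite(f"pics/{c}0.png",im)
    for n in("base_board","deck_top","handle","gate_bar_grip","gate_bar_mid","jar_marked_mid","jar_a_mid","mug","glass","tea_spoon"):
        try: print(c,n,[(np.round(world(c,d["centre"])).tolist(),round(d["conf"],2)) for d in boxes_of(c,n)][:6])
        except Exception as e: print(n,e)
s=sense();print(s["clock"],s["eef_pos"],s["tcp_rot"])
a=cv2.imread("pics/scene0.png");b=cv2.imread("pics/top0.png")
cv2.imwrite("pics/both.png",cv2.resize(np.vstack([a,b]),None,fx=.78,fy=.78))
cv2.imwrite("pics/topbig.png",cv2.resize(b,(800,600)))
E
```

```text
pics
scene base_board [([487.0, 77.0, 13.0], 0.6), ([659.0, -238.0, 62.0], 0.54)]
scene deck_top [([547.0, 142.0, 32.0], 0.73)]
scene handle [([580.0, 163.0, 184.0], 0.62), ([568.0, 231.0, 126.0], 0.53)]
scene gate_bar_grip [([484.0, -259.0, 19.0], 0.92)]
scene gate_bar_mid [([484.0, -266.0, 16.0], 0.96)]
scene jar_marked_mid [([534.0, 104.0, 106.0], 0.92), ([553.0, -113.0, 73.0], 0.68), ([324.0, 183.0, 69.0], 0.61), ([480.0, -89.0, 70.0], 0.58)]
scene jar_a_mid [([566.0, 230.0, 125.0], 0.83)]
scene mug [([702.0, -121.0, 74.0], 0.96), ([545.0, 146.0, 29.0], 0.5)]
scene glass [([657.0, -239.0, 63.0], 0.95), ([545.0, 143.0, 26.0], 0.16)]
scene tea_spoon [([376.0, -139.0, 8.0], 0.53), ([501.0, 180.0, 99.0], 0.2), ([700.0, -120.0, 71.0], 0.17)]
top base_board [([508.0, 102.0, 13.0], 0.86)]
top deck_top [([573.0, 160.0, 26.0], 0.86), ([582.0, 169.0, 196.0], 0.65)]
top handle [([582.0, 171.0, 192.0], 0.44), ([575.0, 163.0, 29.0], 0.35)]
top gate_bar_grip [([484.0, -264.0, 14.0], 0.75)]
top gate_bar_mid [([490.0, -266.0, 19.0], 0.79)]
top jar_marked_mid [([548.0, 112.0, 133.0], 0.87), ([489.0, -83.0, 106.0], 0.68), ([560.0, -109.0, 104.0], 0.59), ([620.0, 116.0, 130.0], 0.44)]
top jar_a_mid [([572.0, 231.0, 131.0], 0.57)]
top mug [([730.0, -119.0, 55.0], 0.87)]
top glass [([694.0, -241.0, 37.0], 0.67), ([575.0, 163.0, 31.0], 0.2)]
top tea_spoon [([694.0, -238.0, 39.0], 0.65), ([389.0, -141.0, 4.0], 0.49)]
1.1 [171.99143269 600.86583732 231.3023998 ] [-3.14156720e+00  3.43272705e-05  2.86283729e+00]
```

View pics/topbig.png

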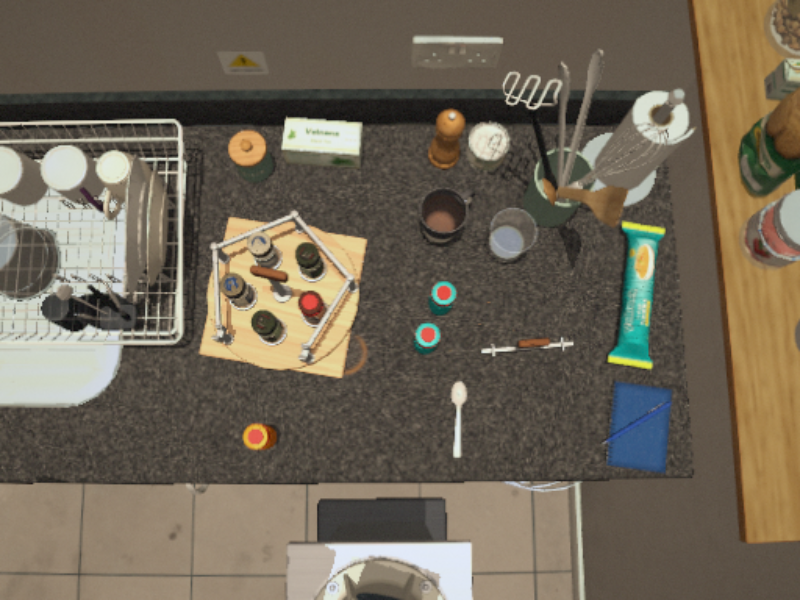

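View pics/scene0.png

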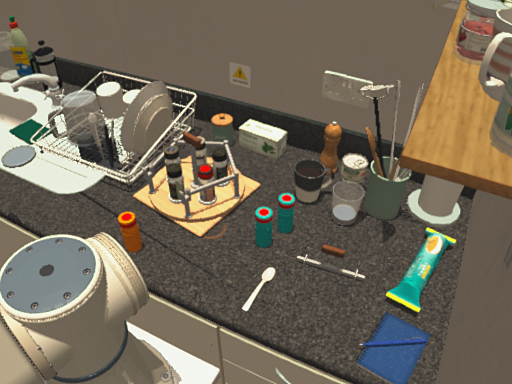

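Top view (800×600 pixels): the board's corners are at about (229,220), (367,238), (343,377) and (201,355). The forks are at (221,335) and (306,352), and the red-capped jar is at (311,304). The bar's ends are at (484,350) and (573,344). The orange and turquoise jars are decoys.

```bash
python3 - <<'E'
from h import *
r=lambda u,v,z:ray("top",(u*.64,v*.64),z)[:2]
C=[r(*p,12) for p in((229,220),(367,238),(343,377),(201,355))]
print("corners",np.round(C),"c",np.mean(C,0)); 
for i in range(4):
    d=C[(i+1)%4]-C[i];print(np.linalg.norm(d),np.degrees(np.arctan2(d[1],d[0])))
f=[r(221,335,112),r(306,352,112)];d=f[0]-f[1];print("forks",f,np.linalg.norm(d),np.degrees(np.arctan2(d[1],d[0])),np.mean(f,0))
print("jar",r(311,299,136),"gatejar",r(265,321,136))
e=[r(484,350,10),r(573,344,10)];d=e[0]-e[1];print("bar",e,np.linalg.norm(d),np.degrees(np.arctan2(d[1],d[0])),np.mean(e,0),"grip",r(534,343,70))
im=cv2.imread("pics/top0.png")
b=boxes_of
for cam in("top",):
  grab_frame(cam)
  for n in("gate_bar_grip","handle"):
    for m in trace(cam,n)[:2]:
      ys,xs=np.nonzero(m["mask"]);hsv=cv2.cvtColor(im,cv2.COLOR_BGR2HSV)[ys,xs]
      k=(hsv[:,1]>110)&(hsv[:,0]<14);print(n,m["conf"],len(xs),k.sum(),xs[k].mean() if k.any() else 0,ys[k].mean() if k.any() else 0)
      if k.sum()>10:
        P=np.array([ray(cam,(x,y),80 if n[0]=="g" else 194)[:2] for x,y in zip(xs[k],ys[k])]);c=P.mean(0);u=np.linalg.svd(P-c)[2][0];print(c,np.degrees(np.arctan2(u[1],u[0])),np.ptp((P-c)@u))
print(get_calibration("wrist")); print(sense()["qpos"])
T=np.array(get_calibration("wrist")["world_to_cam"]);Ti=np.linalg.inv(T)
s=sense();Rt=R.from_euler("xyz",s["tcp_rot"]).as_matrix();print("cam in tool",Rt.T@(Ti[:3,3]-s["eef_pos"]),Rt.T@Ti[:3,:3],Rt)
E
```

```text
corners [[726. 273.]
 [690.  18.]
 [436.  61.]
 [477. 314.]] c [582.22009469 166.59434195]
256.92932436547574 -98.16778890317032
257.5809732152417 170.3873128128192
255.94625632263765 80.83081323018463
253.08513220753397 -9.40688938573353
forks [array([497.16546194, 257.05611476]), array([468.00408683, 116.36197885])] 143.68446568396527 78.29023019288118 [482.58477438 186.7090468 ]
jar [551.72150814 106.74451232] gatejar [515.93959534 180.89797471]
bar [array([ 481.86221074, -189.78596159]), array([ 490.98861688, -350.94535353])] 161.41759785741243 93.24118035931768 [ 486.42541381 -270.36565756] grip [ 485.29410431 -268.0674468 ]
gate_bar_grip 0.68 271 85 341.09411764705885 219.09411764705882
[ 485.07630849 -264.31531048] -85.66037152545596 51.59690673720945
handle 0.72 174 143 171.53146853146853 174.6083916083916
[582.23184662 168.51775592] -104.6323098330914 58.64776966650497
handle 0.69 909 0 0 0
{'intrinsics': array([[323.19154651,   0.        , 257.36957608],
       [  0.        , 323.19154651, 189.97253804],
       [  0.        ,   0.        ,   1.        ]]), 'k1': -0.03224157860395861, 'world_to_cam': array([[ 2.74280402e-01,  9.61649424e-01, -8.04718028e-04,
        -6.24242655e+02],
       [ 9.28967498e-01, -2.64742414e-01,  2.58709958e-01,
        -3.41117658e+01],
       [ 2.48575239e-01, -7.17066281e-02, -9.65954714e-01,
         3.78228710e+02],
       [ 0.00000000e+00,  0.00000000e+00,  0.00000000e+00,
         1.00000000e+00]])}
[ 1.28961063e+00  3.53009035e-01  1.63343071e+00 -5.61700258e-06
  1.15520566e+00 -2.43630051e-03]
cam in tool [  65.49186746   -0.50448277 -142.41266477] [[ 9.05711531e-04 -9.65955738e-01 -2.58705800e-01]
 [ 9.99999307e-01  1.06940948e-03 -4.92031200e-04]
 [ 7.51942797e-04 -2.58705175e-01  9.65956038e-01]] [[-9.61400922e-01  2.75151351e-01 -9.70312477e-06]
 [ 2.75151352e-01  9.61400921e-01 -5.21123925e-05]
 [-5.01020214e-06 -5.27707301e-05 -9.99999999e-01]]
```

```bash
cat >> h.py <<'E'
def plan(xyz,yaw,n,op,start=None,dec=0):
    """rows from current (or start=(xyz,yaw)) to a tool-down pose"""
    s=sense(); p=np.array(s["eef_pos"]);Rc=R.from_euler("xyz",s["tcp_rot"])
    if start: p=np.array(start[0],float);Rc=R.from_euler("xyz",[np.pi,0,np.radians(start[1])])
    Rt=R.from_euler("xyz",[np.pi,0,np.radians(yaw)]);dv=(Rc.inv()*Rt).as_rotvec();rows=[]
    print("tilt residual deg",np.degrees(dv))
    for i in range(n):
        Ri=Rc*R.from_rotvec(dv*i/n);sh=Ri.inv().apply((np.array(xyz)-p)/n)
        rows.append([op,np.round(sh,1).tolist(),np.round(np.degrees(dv/n),1).tolist()])
    for k in range(0,n,8): print(rows[k:k+8])
E
python3 - <<'E'
from h import *
plan((485,-267,230),93.5,22,85)
E
```

```text
tilt residual deg [-2.45506472e-03  2.11079800e-03  7.05289660e+01]
[[85, [-24.5, -34.0, 0.1], [-0.0, 0.0, 3.2]], [85, [-26.4, -32.6, 0.1], [-0.0, 0.0, 3.2]], [85, [-28.2, -31.1, 0.1], [-0.0, 0.0, 3.2]], [85, [-29.9, -29.4, 0.1], [-0.0, 0.0, 3.2]], [85, [-31.5, -27.7, 0.1], [-0.0, 0.0, 3.2]], [85, [-33.0, -25.9, 0.1], [-0.0, 0.0, 3.2]], [85, [-34.4, -24.0, 0.1], [-0.0, 0.0, 3.2]], [85, [-35.7, -22.1, 0.1], [-0.0, 0.0, 3.2]]]
[[85, [-36.8, -20.0, 0.1], [-0.0, 0.0, 3.2]], [85, [-37.9, -17.9, 0.1], [-0.0, 0.0, 3.2]], [85, [-38.8, -15.8, 0.1], [-0.0, 0.0, 3.2]], [85, [-39.7, -13.6, 0.1], [-0.0, 0.0, 3.2]], [85, [-40.4, -11.4, 0.1], [-0.0, 0.0, 3.2]], [85, [-40.9, -9.1, 0.1], [-0.0, 0.0, 3.2]], [85, [-41.4, -6.8, 0.1], [-0.0, 0.0, 3.2]], [85, [-41.7, -4.5, 0.1], [-0.0, 0.0, 3.2]]]
[[85, [-41.9, -2.1, 0.1], [-0.0, 0.0, 3.2]], [85, [-41.9, 0.2, 0.1], [-0.0, 0.0, 3.2]], [85, [-41.9, 2.6, 0.1], [-0.0, 0.0, 3.2]], [85, [-41.6, 4.9, 0.1], [-0.0, 0.0, 3.2]], [85, [-41.3, 7.2, 0.1], [-0.0, 0.0, 3.2]], [85, [-40.8, 9.5, 0.1], [-0.0, 0.0, 3.2]]]
```

Emit:
servo_tool(rows=[[85, [-24, -34, 0], [0, 0, 3.2]], [85, [-26, -33, 0], [0, 0, 3.2]], [85, [-28, -31, 0], [0, 0, 3.2]], [85, [-30, -29, 0], [0, 0, 3.2]], [85, [-31, -28, 0], [0, 0, 3.2]], [85, [-33, -26, 0], [0, 0, 3.2]], [85, [-34, -24, 0], [0, 0, 3.2]], [85, [-36, -22, 0], [0, 0, 3.2]]])

```text
clock: 2.25
eef_pos: [284.8, 284.5, 231.5]
tcp_rot: [3.141, 0.0, 2.415]
contact_force: [1.1, 0.3, 0.2]
opening: 0.993
```

Emit:
servo_tool(rows=[[85, [-37, -20, 0], [0, 0, 3.2]], [85, [-38, -18, 0], [0, 0, 3.2]], [85, [-39, -16, 0], [0, 0, 3.2]], [85, [-40, -14, 0], [0, 0, 3.2]], [85, [-40, -11, 0], [0, 0, 3.2]], [85, [-41, -9, 0], [0, 0, 3.2]], [85, [-41, -7, 0], [0, 0, 3.2]], [85, [-42, -4, 0], [0, 0, 3.2]]])

```text
clock: 3.25
eef_pos: [399.5, -31.5, 231.6]
tcp_rot: [3.141, 0.0, 1.967]
contact_force: [0.1, 0.8, 0.0]
opening: 0.995
```

Emit:
servo_tool(rows=[[85, [-42, -2, 5], [0, 0, 3.2]], [85, [-42, 0, 10], [0, 0, 3.2]], [85, [-42, 3, 10], [0, 0, 3.2]], [85, [-42, 5, 10], [0, 0, 3.2]], [85, [-41, 7, 10], [0, 0, 3.2]], [85, [-41, 10, 10], [0, 0, 3.2]], [85, [0, 0, 0], [0, 0, 0]]])

```text
clock: 4.12
eef_pos: [486.2, -269.2, 175.5]
tcp_rot: [-3.141, 0.0, 1.631]
contact_force: [0.5, -0.0, 0.0]
opening: 0.995
```

```bash
cat > look.py <<'E'
import sys
from h import *
s=sense();print("t",s["clock"],"pos",np.round(s["eef_pos"],1),"rot",np.round(np.degrees(s["tcp_rot"]),2),"q6",s["qpos"][5],"F",np.round(s["contact_force"],1),"op",round(s["opening"],3))
im=grab_frame("wrist");cv2.imwrite(f"pics/{sys.argv[1]}.png",im)
zs={"handle":194,"gate_bar_grip":float(sys.argv[2])}
hsv=cv2.cvtColor(im,cv2.COLOR_BGR2HSV)
for n in zs:
    for m in trace("wrist",n)[:1]:
        ys,xs=np.nonzero(m["mask"]);h=hsv[ys,xs];k=(h[:,1]>110)&(h[:,0]<14)
        if k.sum()<30: continue
        P=np.array([ray("wrist",(x,y),zs[n])[:2] for x,y in zip(xs[k],ys[k])]);(cx,cy),wh,an=cv2.minAreaRect(P.astype(np.float32))
        c=P.mean(0);u=np.linalg.svd(P-c,full_matrices=False)[2][0];print(n,m["conf"],k.sum(),"mean",c,"rect",(cx,cy),wh,"dir",np.degrees(np.arctan2(u[1],u[0])))
E
python3 look.py w1 80
```

```text
t 4.125 pos [ 486.2 -269.2  175.5] rot [-1.7999e+02  1.0000e-02  9.3480e+01] q6 -0.5685423571365791 F [ 0.5 -0.   0. ] op 0.995
gate_bar_grip 0.88 1023 mean [ 483.99391165 -261.97048153] rect (483.8746337890625, -262.7789306640625) (11.988590240478516, 52.8109245300293) dir -85.08789111654399
```

View pics/w1.png

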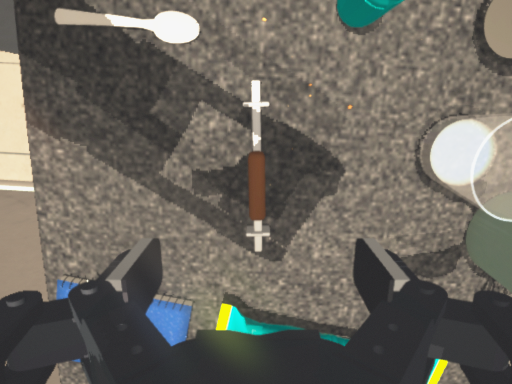

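The wrist view shows the bar from (256,81) to (259,250), with the brown grip at (257,186) lying between the open jaws.

```bash
python3 - <<'E'
from h import *
e=[ray("wrist",p,16)[:2] for p in((256,81),(259,250))];d=e[0]-e[1];print(e,np.linalg.norm(d),np.degrees(np.arctan2(d[1],d[0])),np.mean(e,0))
g=[ray("wrist",p,80)[:2] for p in((257.5,152),(257.5,219))];print(g,np.mean(g,0))
plan((485,-266,54),94.5,6,85)
E
```

```text
[array([ 478.12779219, -182.31042635]), array([ 491.61120981, -345.96801236])] 164.21208240676614 94.70984618528519 [ 484.869501   -264.13921935]
[array([ 483.06637907, -236.42033843]), array([ 486.47581969, -289.02747725])] [ 484.77109938 -262.72390784]
tilt residual deg [-0.03165084 -0.03392372 -0.85037082]
[[85, [0.0, -0.0, 20.4], [-0.0, -0.0, -0.1]], [85, [0.0, -0.0, 20.4], [-0.0, -0.0, -0.1]], [85, [0.1, -0.0, 20.4], [-0.0, -0.0, -0.1]], [85, [0.1, -0.0, 20.4], [-0.0, -0.0, -0.1]], [85, [0.1, -0.0, 20.4], [-0.0, -0.0, -0.1]], [85, [0.1, -0.0, 20.4], [-0.0, -0.0, -0.1]]]
```

Emit:
servo_tool(rows=[[85, [3, -1, 20], [0, 0, -0.7]], [85, [2.7, -1, 30], [0, 0, -0.6]], [85, [0, 0, 30], [0, 0, 0]], [60, [0, 0, 25], [0, 0, 0]], [50, [0, 0, 16], [0, 0, 0]], [30, [0, 0, 0], [0, 0, 0]], [0, [0, 0, 0], [0, 0, 0]], [0, [0, 0, 0], [0, 0, 0]]], force=60)

```text
clock: 5.28
eef_pos: [484.0, -261.7, 56.4]
tcp_rot: [3.14, 0.001, 1.657]
contact_force: [0.3, 1.4, 2.8]
opening: 0.137
```

Emit:
servo_tool(rows=[[0, [0, 0, 0], [0, 0, 0]], [0, [0, 0, 0], [0, 0, 0]], [0, [0, 0, -20], [0, 0, 0]], [0, [0, 0, -40], [0, 0, 0]], [0, [0, 0, -50], [0, 0, 0]], [0, [0, 0, -50], [0, 0, 0]], [0, [0, 0, -40], [0, 0, 0]], [0, [0, 0, 0], [0, 0, 0]]])

```text
clock: 6.28
eef_pos: [484.9, -262.4, 258.9]
tcp_rot: [3.136, 0.004, 1.657]
contact_force: [0.0, -1.2, -1.8]
opening: 0.137
```

```bash
python3 look.py w2 250; python3 - <<'E'
from h import *
plan((484.5,186.5,255),78.3,16,0)
E
```

```text
t 6.275 pos [ 484.9 -262.4  258.9] rot [179.69   0.21  94.92] q6 -0.5845097555287451 F [ 0.  -1.2 -1.8] op 0.137
tilt residual deg [-0.08683214 -0.04000785 16.62151028]
[[0, [27.9, 2.5, -0.0], [-0.0, -0.0, 1.0]], [0, [27.9, 2.0, -0.0], [-0.0, -0.0, 1.0]], [0, [27.9, 1.5, -0.0], [-0.0, -0.0, 1.0]], [0, [28.0, 1.0, -0.0], [-0.0, -0.0, 1.0]], [0, [28.0, 0.5, -0.0], [-0.0, -0.0, 1.0]], [0, [28.0, -0.0, -0.0], [-0.0, -0.0, 1.0]], [0, [28.0, -0.5, -0.0], [-0.0, -0.0, 1.0]], [0, [28.0, -1.0, -0.0], [-0.0, -0.0, 1.0]]]
[[0, [27.9, -1.5, -0.0], [-0.0, -0.0, 1.0]], [0, [27.9, -2.0, -0.0], [-0.0, -0.0, 1.0]], [0, [27.9, -2.5, -0.0], [-0.0, -0.0, 1.0]], [0, [27.8, -3.0, -0.0], [-0.0, -0.0, 1.0]], [0, [27.7, -3.6, -0.0], [-0.0, -0.0, 1.0]], [0, [27.7, -4.1, -0.0], [-0.0, -0.0, 1.0]], [0, [27.6, -4.6, -0.0], [-0.0, -0.0, 1.0]], [0, [27.5, -5.1, -0.0], [-0.0, -0.0, 1.0]]]Traceback (most recent call last):
  File "look.py", line 11, in <module>
    P=np.array([ray("wrist",(x,y),zs[n])[:2] for x,y in zip(xs[k],ys[k])]);(cx,cy),wh,an=cv2.minAreaRect(P.astype(np.float32))
                ~~~^^^^^^^^^^^^^^^^^^^^^
  File "h.py", line 10, in ray
    c=get_calibration(cam);K=np.array(c["intrinsics"]);d=(np.linalg.inv(K)@[uv[0],uv[1],1])[:2];s=d.copy()
ValueError: time passes only in moves, steps and waits
```

View pics/w2.png

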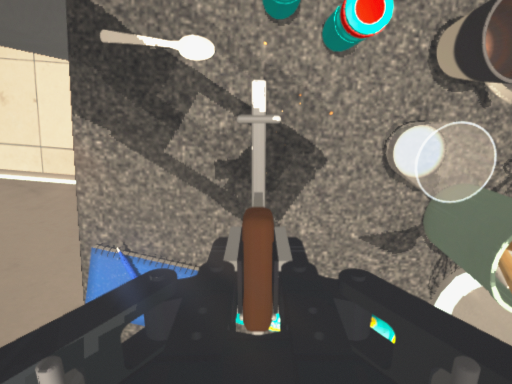

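The bar is held squarely in the jaws, in line with tool x: its end is at (259,81) and a shoulder plate at (258,118). Next I carry it to the gate.

Emit:
servo_tool(rows=[[0, [20, 2, 0], [0, 0, 1]], [0, [30, 2, 0], [0, 0, 1]], [0, [35, 2, 0], [0, 0, 1]], [0, [35, 1, 0], [0, 0, 1]], [0, [35, 1, 0], [0, 0, 1]], [0, [35, 0, 0], [0, 0, 1]], [0, [35, 0, 0], [0, 0, 1]], [0, [35, -1, 0], [0, 0, 1]]])

```text
clock: 7.42
eef_pos: [483.9, -0.1, 253.6]
tcp_rot: [-3.139, 0.0, 1.517]
contact_force: [-0.0, 0.4, -1.5]
opening: 0.138
```

Emit:
servo_tool(rows=[[0, [35, -2, 0], [0, 0, 1]], [0, [35, -2, 0], [0, 0, 1]], [0, [35, -3, 0], [0, 0, 1]], [0, [35, -4, 0], [0, 0, 1]], [0, [30, -4, 0], [0, 0, 1]], [0, [17, -5, 0], [0, 0, 1]], [0, [0, -4, 0], [0, 0, 1]], [0, [0, 0, 0], [0, 0, 1.6]]])

```text
clock: 8.43
eef_pos: [477.6, 187.0, 254.2]
tcp_rot: [-3.14, 0.001, 1.366]
contact_force: [-0.4, -0.6, -1.5]
opening: 0.139
```

```bash
python3 - <<'E'
from h import *
s=sense();print(s["clock"],s["eef_pos"],np.degrees(s["tcp_rot"]),s["contact_force"])
plan((484,186.5,200),78.3,4,0)
E
```

```text
8.425 [477.55050108 187.03878183 254.24538569] [-1.79902478e+02  8.35709224e-02  7.82619019e+01] [-0.43404245 -0.63578079 -1.50394065]
tilt residual deg [-0.09755022  0.08353848 -0.03816918]
[[0, [0.2, 1.6, 13.6], [-0.0, 0.0, -0.0]], [0, [0.2, 1.6, 13.6], [-0.0, 0.0, -0.0]], [0, [0.2, 1.6, 13.6], [-0.0, 0.0, -0.0]], [0, [0.2, 1.6, 13.6], [-0.0, 0.0, -0.0]]]
```

Emit:
servo_tool(rows=[[0, [0, 2, 14], [0, 0, 0]], [0, [0, 2, 16], [0, 0, 0]], [0, [0, 2, 16], [0, 0, 0]], [0, [0, 0, 14], [0, 0, 0]], [0, [0, 0, 0], [0, 0, 0]]])

```text
clock: 9.05
eef_pos: [483.4, 186.1, 193.7]
tcp_rot: [-3.139, 0.002, 1.367]
contact_force: [-0.7, -0.4, -1.4]
opening: 0.141
```

```bash
python3 - <<'E'
from h import *
s=sense();print(s["clock"],s["eef_pos"],np.degrees(s["tcp_rot"]),s["contact_force"])
im=grab_frame("wrist");cv2.imwrite("pics/w3.png",im)
t=grab_frame("top");c=t[110:260,110:260]
cv2.imwrite("pics/w3b.png",np.hstack([cv2.resize(im,(512,384)),cv2.resize(c,(288,384),interpolation=cv2.INTER_CUBIC)]) if 0 else im)
cv2.imwrite("pics/t3.png",cv2.resize(c,(600,600),interpolation=cv2.INTER_CUBIC))
E
```

```text
9.05 [483.4393733  186.0878329  193.74366819] [-1.79864823e+02  8.71059792e-02  7.83219300e+01] [-0.74127512 -0.3887413  -1.43367981]
```

View pics/w3.png

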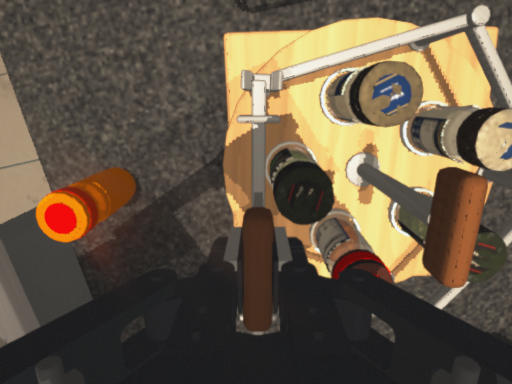

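Wrist view: the left fork's lips are at about (247,80) and (276,80), and the bar's end is at (259,80) above the slot. The jars are all standing.

```bash
python3 - <<'E'
from h import *
s=sense();Rt=R.from_euler("xyz",s["tcp_rot"])
def tool(P): return Rt.inv().apply(np.array(P)-s["eef_pos"]).round(1)
W=lambda u,v,z:ray("wrist",(u,v),z)
for u,v,z in((247,80,118),(276,80,118),(261.5,80,118),(261.5,72,118),(261.5,89,118)): P=W(u,v,z);print(P.round(1),tool(P))
print("bar end",tool(W(259,79,155)),W(259,79,155),"plate",tool(W(258,119,151)))
for uv in((458,174),(446,284)): print("handle",W(*uv,194).round(1))
h=W(458,174,194)-W(446,284,194);print(np.degrees(np.arctan2(h[1],h[0])),np.linalg.norm(h))
# fork-slot, fit in top image: reproject model for hypothesised gate angle
hs=cv2.cvtColor(cv2.imread("pics/w3.png"),cv2.COLOR_BGR2GRAY)
cr=cv2.imread("pics/w3.png")[40:140,190:330];cv2.imwrite("pics/w3c.png",np.hstack([cv2.resize(cr,(400,286),interpolation=cv2.INTER_CUBIC),cv2.resize(cv2.imread("pics/top0.png")[190:240,130:210],(400,286),interpolation=cv2.INTER_CUBIC)]))
E
```

```text
[493.7 265.8 118. ] [79.5 -6.9 77.3]
[512.1 262.  118. ] [79.5 11.8 77.3]
[502.9 263.9 118. ] [79.5  2.4 77.3]
[503.8 268.7 118. ] [84.4  2.4 77.3]
[501.8 258.4 118. ] [73.9  2.5 77.3]
bar end [77.6  0.7 40.3] [500.77053962 262.389509   155.        ] plate [56.3  0.2 44.3]
handle [581.5 201.2 194. ]
handle [573.4 144.7 194. ]
81.77725308305376 57.077993413663975
```

View pics/w3c.png

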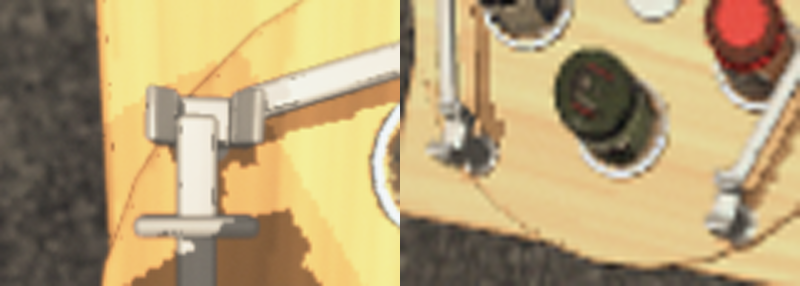

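```bash
python3 - <<'E'
from h import *
W=lambda u,v,z:ray("wrist",(u,v),z)
a=W(285,75,106);b=W(470,20,106);d=b-a;th=np.degrees(np.arctan2(d[1],d[0]))+162;print("rail",a,b,th,"gate y dir",th-90)
n=np.array([np.cos(np.radians(th-72)),np.sin(np.radians(th-72))]);print("axis dist along normal",(a[:2]-[582,167])@n)
s=sense();Rt=R.from_euler("xyz",s["tcp_rot"]);print("grip ends",[Rt.inv().apply(W(*p,219)-s["eef_pos"]).round(1) for p in((258,208),(258,333))])
# top picture: pentagon vertices
V=[ray("top",(u*.64,v*.64),z)[:2] for u,v,z in((294,215,106),(352,285,106),(214,246,106),(221,335,112),(306,352,112))]
off=np.radians([180,252,108,36-72,36]) # guess, fitted below
from scipy.optimize import least_squares
ang=np.radians([-36*5,108,-108,-36,36])
f=lambda q:np.ravel([q[:2]+124.8*np.array([np.cos(q[2]+t),np.sin(q[2]+t)])-v for t,v in zip(ang,V)])
r=least_squares(f,[582,167,np.radians(169)]);print(r.x,np.degrees(r.x[2]),r.fun.round(1))
E
```

```text
rail [519.46055899 264.64378946 106.        ] [646.50138531 275.17172373 106.        ] 166.73730404092635 gate y dir 76.73730404092635
axis dist along normal 102.47518999289596
grip ends [array([ 25.8,   0.2, -23.7]), array([-31.4,   0.3, -23.7])]
[580.35780476 166.31388917   2.90586439] 166.493765533135 [-2.9 -3.7  9.   0.5 -5.3 -3.2  2.2  4.2 -3.   2.2]
```

Emit:
servo_tool(rows=[[0, [4, 0, 0], [0, 0, 0.8]], [0, [4, 0, 0], [0, 0, 0.8]], [0, [3, 0, 6], [0, 0, 0]], [0, [0, 0, 6], [0, 0, 0]], [0, [0, 0, 2], [0, 0, 0]], [0, [0, 0, 0], [0, 0, 0]]])

```text
clock: 9.9
eef_pos: [486.4, 197.1, 180.9]
tcp_rot: [-3.141, 0.0, 1.339]
contact_force: [-0.4, 0.0, -0.9]
opening: 0.137
```

```bash
python3 - <<'E'
from h import *
s=sense();print(s["clock"],s["eef_pos"],np.degrees(s["tcp_rot"]),s["contact_force"])
im=grab_frame("wrist");cv2.imwrite("pics/w4f.png",im)
t=grab_frame("scene")
cv2.imwrite("pics/w4.png",np.hstack([cv2.resize(im[40:140,190:330],(420,300),interpolation=cv2.INTER_CUBIC),cv2.resize(t[140:230,140:254],(380,300),interpolation=cv2.INTER_CUBIC)]))
E
```

```text
9.9 [486.44403302 197.07184008 180.93896837] [-1.79968472e+02  2.58532298e-02  7.67266135e+01] [-0.38045456  0.02345774 -0.93507536]
```

View pics/w4.png

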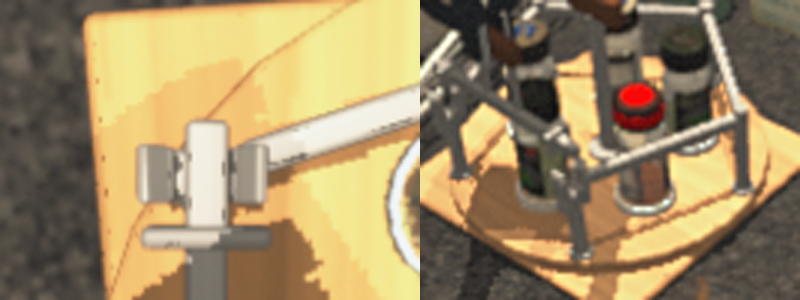

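```bash
python3 - <<'E'
from h import *
s=sense();Rt=R.from_euler("xyz",s["tcp_rot"]);z=s["eef_pos"][2]
T=lambda u,v,zz:Rt.inv().apply(ray("wrist",(190+u/3,40+v/3),zz)-s["eef_pos"]).round(1)
print("bar end(83.5)",T(207,121,z-38.5),"base",T(207,210,z-38.5),"plate outer(64.5)",T(207,228,z-42))
print("fork back(79)",T(203.5,145,118),"lips in",T(175,170,118),T(233,170,118))
W=cv2.imread("pics/w4f.png")
E
```

```text
bar end(83.5) [76.8  0.7 38.5] base [61.4  0.8 38.5] plate outer(64.5) [58.   0.8 42. ]
fork back(79) [73.7  0.1 63.3] lips in [68.8 -5.7 63.3] [68.8  6.2 63.3]
```

Emit:
servo_tool(rows=[[0, [1, -0.6, 3], [0, 0, 0]], [0, [0, 0, 4], [0, 0, 0]], [0, [0, 0, 4], [0, 0, 0]], [0, [0, 0, 4], [0, 0, 0]], [0, [0, 0, 4], [0, 0, 0]], [0, [0, 0, 0], [0, 0, 0]]])

```text
clock: 10.75
eef_pos: [486.0, 198.2, 161.9]
tcp_rot: [-3.141, 0.0, 1.339]
contact_force: [0.3, -0.1, -0.8]
opening: 0.136
```

Emit:
servo_tool(rows=[[0, [0, 0, 3], [0, 0, 0]], [0, [0, 0, 3], [0, 0, 0]], [0, [0, 0, 3], [0, 0, 0]], [0, [0, 0, 3], [0, 0, 0]], [0, [0, 0, 3], [0, 0, 0]], [0, [0, 0, 0], [0, 0, 0]]])

```text
clock: 11.5
eef_pos: [486.1, 198.3, 147.0]
tcp_rot: [-3.141, 0.0, 1.339]
contact_force: [-0.8, -0.2, -1.8]
opening: 0.138
```

Emit:
servo_tool(rows=[[0, [0, 0, 1], [0, 0, 0]], [0, [0, 0, 1], [0, 0, 0]], [0, [0, 0, 1], [0, 0, 0]], [0, [0, 0, 0], [0, 0, 0]]])

```text
clock: 12.0
eef_pos: [486.9, 198.9, 146.2]
tcp_rot: [3.14, -0.001, 1.339]
contact_force: [-4.4, -0.8, 17.8]
opening: 0.136
```

```bash
python3 - <<'E'
from h import *
s=sense();print(s["clock"],s["eef_pos"],s["contact_force"])
im=grab_frame("wrist");cv2.imwrite("pics/w5f.png",im)
t=grab_frame("scene")
cv2.imwrite("pics/w5.png",np.hstack([cv2.resize(im[40:140,190:330],(420,300),interpolation=cv2.INTER_CUBIC),cv2.resize(t[140:230,140:254],(380,300),interpolation=cv2.INTER_CUBIC)]))
E
```

```text
12.0 [486.94110238 198.87092769 146.16794948] [-4.37315778 -0.83755396 17.80425808]
```

View pics/w5.png

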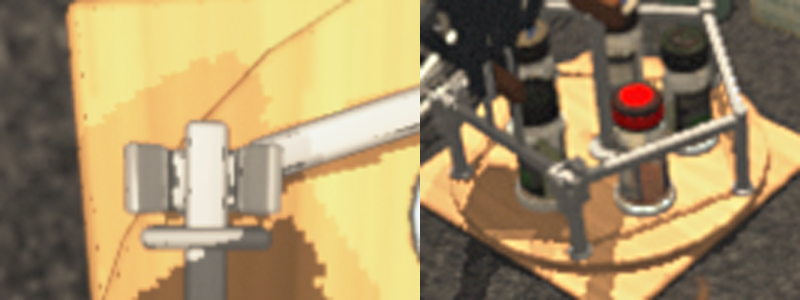

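Emit:
servo_tool(rows=[[0, [0, 0, -1.5], [0, 0, 0]], [20, [0, 0, 0], [0, 0, 0]], [28, [0, 0, 0], [0, 0, 0]], [34, [0, 0, 0], [0, 0, 0]], [34, [0, 0, 0], [0, 0, 0]]])

```text
clock: 12.72
eef_pos: [486.3, 198.4, 145.7]
tcp_rot: [-3.141, 0.0, 1.339]
contact_force: [-0.9, 0.6, -0.1]
opening: 0.4
```

```bash
python3 - <<'E'
from h import *
s=sense();print(s["clock"],s["eef_pos"],s["contact_force"],s["opening"]*85)
E
```

```text
12.725 [486.29494827 198.3542148  145.68482827] [-0.92264548  0.55729023 -0.0566601 ] 33.967358385917926
```

Released. I lift straight up and look again.

Emit:
servo_tool(rows=[[34, [0, 0, -10], [0, 0, 0]], [34, [0, 0, -25], [0, 0, 0]], [34, [0, 0, -40], [0, 0, 0]], [50, [0, 0, -40], [0, 0, 0]], [60, [0, 0, -20], [0, 0, 0]], [60, [0, 0, 0], [0, 0, 0]]])

```text
clock: 13.48
eef_pos: [487.2, 198.7, 282.9]
tcp_rot: [3.138, -0.002, 1.339]
contact_force: [0.7, 0.0, -0.9]
opening: 0.703
```

```bash
python3 - <<'E'
from h import *
s=sense();print(s["clock"],s["eef_pos"],np.degrees(s["tcp_rot"]))
im=grab_frame("wrist");cv2.imwrite("pics/w6.png",im)
hsv=cv2.cvtColor(im,cv2.COLOR_BGR2HSV)
t=grab_frame("top");cv2.imwrite("pics/t6.png",t)
sc=grab_frame("scene");cv2.imwrite("pics/s6.png",sc)
cv2.imwrite("pics/c6.png",np.vstack([np.hstack([im[:, :400],cv2.resize(sc[130:235,130:258],(400,384))])]))
E
```

```text
13.475 [487.21707264 198.7148241  282.89396095] [ 1.79815681e+02 -1.29936177e-01  7.67296567e+01]
```

View pics/c6.png

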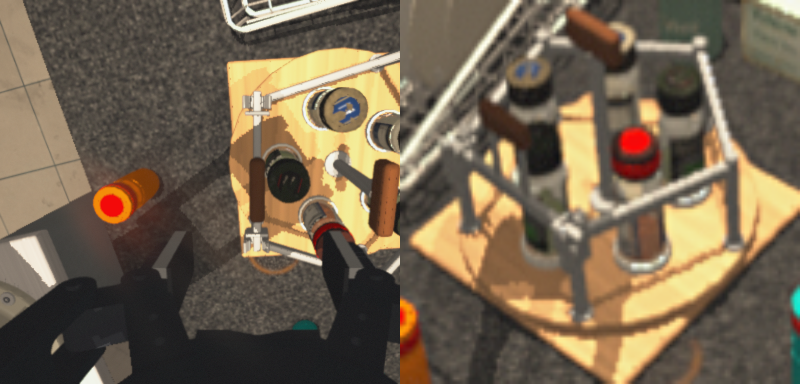

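The bar lies in both forks: left at (257,103), right at (257,238). The jars are standing. Next I go above the handle.

```bash
python3 - <<'E'
from h import *
g=[ray("wrist",p,112)[:2] for p in((257,103),(257,239))];d=g[0]-g[1];print(g,np.linalg.norm(d),np.degrees(np.arctan2(d[1],d[0])),np.mean(g,0))
plan((582,167.5,245),76.5,4,85)
E
```

```text
[array([499.83994551, 261.48262476]), array([468.61121159, 128.71474366])] 136.39114368293983 76.76388310855522 [484.22557855 195.09868421]
tilt residual deg [-0.06902654  0.04577978  0.22556016]
[[85, [-1.9, 25.2, 8.7], [-0.0, 0.0, 0.1]], [85, [-1.9, 25.2, 8.7], [-0.0, 0.0, 0.1]], [85, [-1.9, 25.2, 8.7], [-0.0, 0.0, 0.1]], [85, [-1.9, 25.2, 8.7], [-0.0, 0.0, 0.1]]]
```

Emit:
servo_tool(rows=[[85, [-2, 20, 0], [0, 0, 0]], [85, [-2, 26, 5], [0, 0, 0]], [85, [-2, 30, 14], [0, 0, 0]], [85, [-2, 25, 16], [0, 0, 0]], [85, [0, 0, 0], [0, 0, 0]]])

```text
clock: 14.25
eef_pos: [583.7, 166.1, 243.2]
tcp_rot: [-3.139, 0.002, 1.338]
contact_force: [-0.2, -1.1, -1.0]
opening: 0.994
```

```bash
sed -i 's/n in zs:/n in ("handle",):/' look.py; python3 look.py w7 170
python3 - <<'E'
from h import *
b=boxes_of("wrist","jar_marked_mid");print([(world("wrist",d["centre"]).round(),d["conf"]) for d in b][:3])
E
```

```text
t 14.25 pos [583.7 166.1 243.2] rot [-1.7984e+02  1.1000e-01  7.6640e+01] q6 0.5081866904933123 F [-0.2 -1.1 -1. ] op 0.994
handle 0.92 1899 mean [582.85269733 172.90840935] rect (582.7713623046875, 172.2598419189453) (60.25578689575195, 13.612525939941406) dir -103.4043180512669
[(array([347., 198.,  68.]), 0.92), (array([546., 123., 136.]), 0.58)]
```

View pics/w7.png

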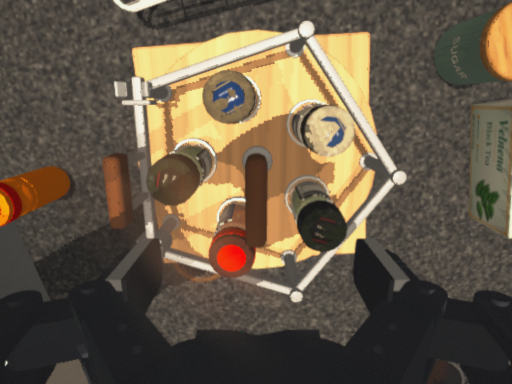

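The handle lies between the jaws, seen from (257,150) to (257,245). The marked jar is at (232,258), the board's left edge runs from (133,47) to (369,33), and all five jars stand. I lower and grip, then refine the board's angle from the pictures.

Emit:
servo_tool(rows=[[85, [1.5, -2.3, 10], [0, 0, 0]], [60, [0, 0, 15], [0, 0, 0]], [60, [0, 0, 18], [0, 0, 0]], [60, [0, 0, 18], [0, 0, 0]], [60, [0, 0, 14], [0, 0, 0]], [50, [0, 0, 6], [0, 0, 0]], [25, [0, 0, 0], [0, 0, 0]], [25, [0, 0, 0], [0, 0, 0]]], force=30)

```text
clock: 15.4
eef_pos: [581.3, 169.4, 165.3]
tcp_rot: [3.141, -0.0, 1.339]
contact_force: [0.2, 0.7, -0.0]
opening: 0.292
```

Emit:
servo_tool(rows=[[0, [0, 0, 0], [0, 0, 0]], [0, [0, 0, 0], [0, 0, 0]], [0, [0, 0, 0], [0, 0, 0]]], force=30)

```text
clock: 15.78
eef_pos: [583.2, 169.1, 165.8]
tcp_rot: [3.137, -0.001, 1.339]
contact_force: [7.7, -3.1, -2.7]
opening: 0.155
```

```bash
python3 - <<'E'
from h import *
s=sense();print(s["clock"],s["eef_pos"],np.degrees(s["tcp_rot"]),s["contact_force"],s["wrist_torque"],s["opening"]*85,s["qpos"])
# board edges in t6 (top) near corners, z=12
t=cv2.imread("pics/t6.png");hsv=cv2.cvtColor(t,cv2.COLOR_BGR2HSV)
m=((hsv[...,0]>8)&(hsv[...,0]<28)&(hsv[...,1]>60)&(hsv[...,2]>110))|((t[...,2]>170)&(t[...,0]<t[...,2]-40))
c=np.array([582.2,166.8]);P={}
ys,xs=np.nonzero(m[120:260,110:250]);
a0=np.radians(-9.3);ex=np.array([np.cos(a0),np.sin(a0)]);ey=np.array([-ex[1],ex[0]])
Q=np.array([ray("top",(x+110,y+120),12)[:2] for x,y in zip(xs,ys)])-c;X=Q@ex;Y=Q@ey
for nm,A,B in(("front",-X,Y),("back",X,Y),("left",Y,X),("right",-Y,X)):
    pts=[]
    for b in list(range(-122,-70,3))+list(range(70,122,3)):
        k=(abs(B-b)<2)&(A<140)
        if k.sum()>3: pts.append((b,A[k].max()))
    pts=np.array(pts);sl,ic=np.polyfit(pts[:,0],pts[:,1],1)
    for _ in range(3):
        r=abs(pts[:,1]-sl*pts[:,0]-ic);kk=r<4
        sl,ic=np.polyfit(pts[kk,0],pts[kk,1],1)
    print(nm,len(pts),kk.sum(),"slope deg",np.degrees(sl),"dist",ic)
E
```

```text
15.775 [583.18529598 169.07396834 165.80547927] [ 1.79725839e+02 -6.70814861e-02  7.67317744e+01] [ 7.69466884 -3.07419061 -2.74866906] [-0.3644857  -0.8884963   0.03607043] 13.169402338975571 [ 2.80455473e-01  3.91300946e-01  1.73570547e+00 -1.56336041e-03
  1.00984181e+00  5.12861055e-01]Traceback (most recent call last):
  File "<stdin>", line 9, in <module>
  File "h.py", line 10, in ray
    c=get_calibration(cam);K=np.array(c["intrinsics"]);d=(np.linalg.inv(K)@[uv[0],uv[1],1])[:2];s=d.copy()
ValueError: time passes only in moves, steps and waits
```

Emit:
servo_tool(rows=[[0, [0, 1, 1], [0, 0, 0]], [0, [0, 1, 1], [0, 0, 0]], [0, [0, 0, 0], [0, 0, 0]]], force=50)

```text
clock: 16.15
eef_pos: [583.2, 169.1, 165.7]
tcp_rot: [3.14, -0.001, 1.339]
contact_force: [-7.7, -2.7, 20.9]
opening: 0.154
```

```bash
cat > board.py <<'E'
from h import *
import h
s=sense();print(s["clock"],s["eef_pos"],np.degrees(s["tcp_rot"]),s["contact_force"],s["opening"]*85)
C=get_calibration("top");h.get_calibration=lambda n:C
t=cv2.imread("pics/t6.png");hsv=cv2.cvtColor(t,cv2.COLOR_BGR2HSV)
m=((hsv[...,0]>8)&(hsv[...,0]<28)&(hsv[...,1]>60)&(hsv[...,2]>110))|((t[...,2]>170)&(t[...,0]<t[...,2]-40))
c=np.array([582.2,166.8])
ys,xs=np.nonzero(m[120:260,110:250])
a0=np.radians(-9.3);ex=np.array([np.cos(a0),np.sin(a0)]);ey=np.array([-ex[1],ex[0]])
Q=np.array([ray("top",(x+110,y+120),12)[:2] for x,y in zip(xs,ys)])-c;X=Q@ex;Y=Q@ey
for nm,A,B in(("front",-X,Y),("back",X,Y),("left",Y,X),("right",-Y,X)):
    pts=[]
    for b in list(range(-122,-70,3))+list(range(70,122,3)):
        k=(abs(B-b)<2)&(A<140)
        if k.sum()>3: pts.append((b,A[k].max()))
    pts=np.array(pts);sl,ic=np.polyfit(pts[:,0],pts[:,1],1)
    for _ in range(3):
        r=abs(pts[:,1]-sl*pts[:,0]-ic);kk=r<4
        sl,ic=np.polyfit(pts[kk,0],pts[kk,1],1)
    # change of yaw implied by the slope
    print(nm,len(pts),kk.sum(),"slope deg",np.degrees(sl),"dyaw",np.degrees(sl)*{"front":1,"back":-1,"left":1,"right":-1}[nm],"dist",ic)
E
python3 board.py
```

```text
16.15 [583.22351457 169.08418524 165.72704608] [ 1.79921596e+02 -5.45163913e-02  7.67268989e+01] [-7.74739226 -2.74623966 20.89418215] 13.086351436439958
front 36 23 slope deg -0.4798790430901952 dyaw -0.4798790430901952 dist 126.63952203962305
back 36 36 slope deg 0.7311488634683042 dyaw -0.7311488634683042 dist 130.70132574125435
left 36 10 slope deg 29.50347243059131 dyaw 29.50347243059131 dist 70.90780029692112
right 36 31 slope deg 0.7385639005458522 dyaw -0.7385639005458522 dist 126.76032242615521
```

Emit:
servo_tool(rows=[[0, [0, -0.5, -1], [0, 0, 0]], [0, [0, -0.5, -1], [0, 0, 0]], [0, [0, 0, 0], [0, 0, 0]], [0, [0, 0, 0], [0, 0, 0.5]], [0, [0, 0, 0], [0, 0, 1]], [0, [0, 0, 0], [0, 0, 1.4]], [0, [0, 0, 0], [0, 0, 1.4]], [0, [0, 0, 0], [0, 0, 1.4]]], force=60)

```text
clock: 17.15
eef_pos: [583.1, 169.1, 165.8]
tcp_rot: [3.139, -0.001, 1.239]
contact_force: [3.1, -2.9, 7.4]
opening: 0.151
```

Emit:
servo_tool(rows=[[0, [0, 0, 0], [0, 0, 1.4]], [0, [0, 0, 0], [0, 0, 1.4]], [0, [0, 0, 0], [0, 0, 1.4]], [0, [0, 0, 0], [0, 0, 1.4]], [0, [0, 0, 0], [0, 0, 1.4]], [0, [0, 0, 0], [0, 0, 1.4]], [0, [0, 0, 0], [0, 0, 1.4]], [0, [0, 0, 0], [0, 0, 1.4]]])

```text
clock: 18.15
eef_pos: [583.0, 169.2, 165.8]
tcp_rot: [3.14, -0.002, 1.043]
contact_force: [2.6, -2.2, 5.5]
opening: 0.151
```

Forces are low and it is turning smoothly, so I continue.

Emit:
servo_tool(rows=[[0, [0, 0, 0], [0, 0, 1.4]], [0, [0, 0, 0], [0, 0, 1.4]], [0, [0, 0, 0], [0, 0, 1.4]], [0, [0, 0, 0], [0, 0, 1.4]], [0, [0, 0, 0], [0, 0, 1.4]], [0, [0, 0, 0], [0, 0, 1.4]], [0, [0, 0, 0], [0, 0, 1.4]], [0, [0, 0, 0], [0, 0, 1.4]]])

```text
clock: 19.15
eef_pos: [582.9, 169.2, 165.8]
tcp_rot: [3.14, -0.002, 0.848]
contact_force: [3.0, -2.0, 7.0]
opening: 0.153
```

Emit:
servo_tool(rows=[[0, [0, 0, 0], [0, 0, 1.4]], [0, [0, 0, 0], [0, 0, 1.4]], [0, [0, 0, 0], [0, 0, 1.4]], [0, [0, 0, 0], [0, 0, 1.4]], [0, [0, 0, 0], [0, 0, 1.4]], [0, [0, 0, 0], [0, 0, 1.4]], [0, [0, 0, 0], [0, 0, 1.4]], [0, [0, 0, 0], [0, 0, 1.4]]])

```text
clock: 20.15
eef_pos: [582.9, 169.3, 165.9]
tcp_rot: [3.141, -0.002, 0.652]
contact_force: [2.3, -1.7, 6.7]
opening: 0.152
```

Emit:
servo_tool(rows=[[0, [0, 0, 0], [0, 0, 1.4]], [0, [0, 0, 0], [0, 0, 1.4]], [0, [0, 0, 0], [0, 0, 1.4]], [0, [0, 0, 0], [0, 0, 1.4]], [0, [0, 0, 0], [0, 0, 1.4]], [0, [0, 0, 0], [0, 0, 1.4]], [0, [0, 0, 0], [0, 0, 1.4]], [0, [0, 0, 0], [0, 0, 1.4]]])

```text
clock: 21.15
eef_pos: [582.8, 169.4, 165.8]
tcp_rot: [3.141, -0.002, 0.457]
contact_force: [2.0, -0.8, 6.8]
opening: 0.149
```

Emit:
servo_tool(rows=[[0, [0, 0, 0], [0, 0, 1.4]], [0, [0, 0, 0], [0, 0, 1.4]], [0, [0, 0, 0], [0, 0, 1.4]], [0, [0, 0, 0], [0, 0, 1.4]], [0, [0, 0, 0], [0, 0, 1.2]], [0, [0, 0, 0], [0, 0, 0.8]], [0, [0, 0, 0], [0, 0, 0.4]], [0, [0, 0, 0], [0, 0, 0]]])

```text
clock: 22.15
eef_pos: [582.8, 169.4, 165.8]
tcp_rot: [-3.142, -0.002, 0.318]
contact_force: [2.5, -0.2, 7.0]
opening: 0.153
```

```bash
python3 - <<'E'
from h import *
s=sense();print(s["clock"],s["eef_pos"],np.degrees(s["tcp_rot"]),s["contact_force"],s["opening"]*85,s["qpos"][5])
im=grab_frame("wrist");cv2.imwrite("pics/w8.png",im)
t=grab_frame("top");cv2.imwrite("pics/t8.png",t);sc=grab_frame("scene")
cv2.imwrite("pics/c8.png",np.hstack([im[:,0:400],cv2.resize(t[115:265,110:260],(384,384),interpolation=cv2.INTER_CUBIC)]))
E
```

```text
22.15 [582.7777865  169.44517853 165.8205462 ] [-1.79997638e+02 -1.28448818e-01  1.82097642e+01] [ 2.5348582  -0.20686387  7.00450892] 13.005865086761215 1.533309005720929
```

View pics/c8.png

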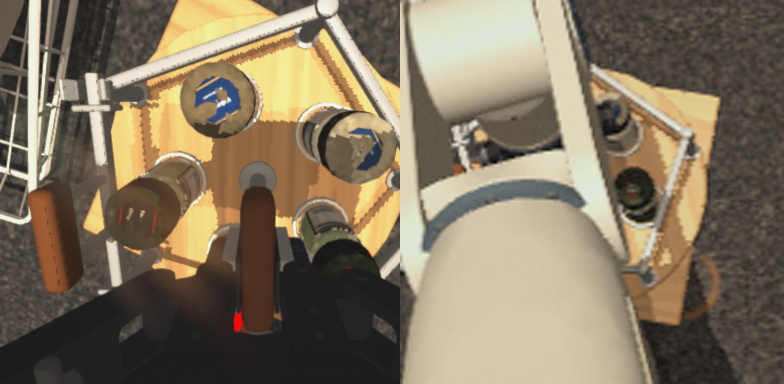

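The wrist view shows the bar still seated, the handle gripped at (257,250) and the jars standing. The yaw is 18.2°, so about 10° remain. I cross-check the board's angle from the earlier wrist picture first.

```bash
python3 - <<'E'
from h import *
import h
c=get_calibration("wrist")
s=sense();Tw=np.eye(4);Tw[:3,:3]=R.from_euler("xyz",s["tcp_rot"]).as_matrix();Tw[:3,3]=s["eef_pos"]
tc=np.array(c["world_to_cam"])@Tw   # tool->cam
T7=np.eye(4);T7[:3,:3]=R.from_euler("xyz",[-179.84,.11,76.64],degrees=True).as_matrix();T7[:3,3]=[583.7,166.1,243.2]
C=dict(c);C["world_to_cam"]=tc@np.linalg.inv(T7);h.get_calibration=lambda n:C
im=cv2.imread("pics/w7.png");hsv=cv2.cvtColor(im,cv2.COLOR_BGR2HSV)
m=(hsv[...,1]>70)&(hsv[...,2]>110)&(hsv[...,0]>8)&(hsv[...,0]<30)
def fit(pts):
    P=np.array([ray("wrist",p,12)[:2] for p in pts]);
    for _ in range(3):
        q=P.mean(0);u=np.linalg.svd(P-q)[2][0];r=abs((P-q)@[-u[1],u[0]]);P=P[r<max(1,2*np.median(r))]
    return len(P),np.degrees(np.arctan2(u[1],u[0]))%180,q,np.abs((np.array([582.8,169.3])-q)@[-u[1],u[0]])
print("left edge",fit([(x,np.argmax(m[:150,x])-.5) for x in list(range(138,175))+list(range(345,367))]))
print("front edge",fit([(np.argmax(m[y,100:])+99.5,y) for y in range(52,76)]))
print("back edge",fit([(100+np.nonzero(m[y,100:400])[0].max()+.5,y) for y in list(range(36,90))]))
print("jar dot",ray("wrist",(232,258),137)[:2]-[582.8,169.3], np.degrees(np.arctan2(*(ray("wrist",(232,258),137)[:2]-[582.8,169.3])[::-1]))%360)
E
```

```text
left edge (59, np.float64(170.17142244753197), array([585.06559264, 300.38024366]), np.float64(129.54310207154532))
front edge (24, np.float64(81.45556812310569), array([475.37253301, 301.75448152]), np.float64(125.9147242501616))
back edge (54, np.float64(79.93273712050855), array([727.79196648, 242.77832616]), np.float64(129.9152382186195))
jar dot [-33.97781911 -58.4167625 ] 239.81578980254585
```

Emit:
servo_tool(rows=[[0, [0, 0, 0], [0, 0, 0.8]], [0, [0, 0, 0], [0, 0, 1.4]], [0, [0, 0, 0], [0, 0, 1.4]], [0, [0, 0, 0], [0, 0, 1.4]], [0, [0, 0, 0], [0, 0, 1.4]], [0, [0, 0, 0], [0, 0, 1.4]], [0, [0, 0, 0], [0, 0, 1.2]], [0, [0, 0, 0], [0, 0, 0.8]]])

```text
clock: 23.3
eef_pos: [582.8, 169.6, 165.8]
tcp_rot: [-3.141, -0.002, 0.146]
contact_force: [2.2, -0.3, 7.8]
opening: 0.153
```

Emit:
servo_tool(rows=[[0, [0, 0, 0], [0, 0, 0.5]], [0, [0, 0, 0], [0, 0, 0]], [0, [0, 0, 0], [0, 0, 0]], [0, [0, 0, 0], [0, 0, 0]]], force=80)

```text
clock: 23.8
eef_pos: [582.8, 169.6, 165.9]
tcp_rot: [-3.141, -0.002, 0.138]
contact_force: [0.9, 0.0, 7.3]
opening: 0.149
```

```bash
python3 - <<'E'
from h import *
s=sense();print(s["clock"],s["eef_pos"],np.degrees(s["tcp_rot"]),s["contact_force"],s["opening"]*85,s["qpos"][5])
im=grab_frame("wrist");cv2.imwrite("pics/w9.png",im)
sc=grab_frame("scene");cv2.imwrite("pics/s9.png",sc)
print([(world("scene",d["centre"]).round(),d["conf"]) for d in boxes_of("scene","jar_marked_mid")][:4])
cv2.imwrite("pics/c9.png",np.hstack([im[:,0:400],cv2.resize(sc[120:250,110:240],(384,384),interpolation=cv2.INTER_CUBIC)]))
E
```

```text
23.8 [582.76356669 169.57430541 165.88146599] [-1.79966295e+02 -1.27481513e-01  7.91622083e+00] [0.9182231  0.04557101 7.3031304 ] 12.694291093927585 1.7130074791434624
[(array([503., 173., 106.]), 0.88), (array([ 553., -115.,   75.]), 0.88), (array([323., 187.,  73.]), 0.76), (array([482., -92.,  71.]), 0.6)]
```

View pics/c9.png

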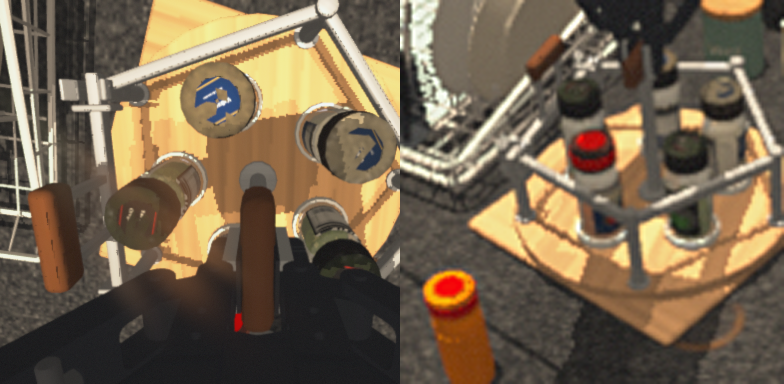

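The marked jar is at the front, all five jars stand, the bar is in its forks, and the handle is gripped with low forces. I hand in.

```bash
python3 -c "
from rig import *
print(sign_off())"
```

```text
the job is handed in; nothing more can be done
None
```

The job is handed in: the gate bar lies in both forks and is released, and the jar with the red band stands at the front. The gripper is still holding the handle.

- **Gate bar:** It met the fork floor with about 18 N. That was about 1.7 mm higher than I had worked out, which is within what I can measure. The pictures taken after letting go and after turning showed it still seated.
- **Turn:** The carousel turned about 68.7° clockwise over about 6.5 s, with at most about 8 N on the wrist while it turned. By my estimates the jar ends within about 1.5° (2 mm) of the middle of the front edge.
- **Last checks:** In the last pictures all five jars stand in their cups. The handle is gripped and still, with 80 N set and about 7 N left on the wrist. The arm came near nothing else. It finished at 23.8 s, well within the 67 s limit.
- **Disagreements:**
  - Estimates of the board's yaw ranged from −8.2° to −10.1°. I used −9.9°.
  - The jar's own position measured about 1° off its cup's nominal angle. I stayed close to the nominal.
  - The final position check from the scene camera only roughly agrees, because it reports the jar's visible surface and not its centre.

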